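# Lock the bayonet cap onto the soil test cell

### The arm

A 6-joint arm with a two-finger parallel gripper is mounted at the origin on a cart in front of the work surface, level with it; the furniture and walls round the work are solid. World frame = base frame: x ahead of the robot, y to its left, z up, the work surface at z = 0. Lengths are in m, angles in rad, forces in N, time in s.
With the tool pointing down it reaches from about 0.275 to 0.875 m from the base axis. Payload 12.5 kg.
Tool frame: the origin (TCP) lies at the very end of the fingers, on their centre line; the grasp point (between the pads) lies 19 mm behind it; z points along the fingers, y is the line along which they close (so a half turn about z gives the same grasp; the last joint's range is limited). The gripper opens to 85 mm and grips with 20 to 120 N. Pads are 22 mm wide; open, the fingers measure 114 mm over their backs; the gripper's body (76 mm by 85 mm) begins 54 mm behind the grasp point. The pads swing forward as they close: fully open they stand 13 mm farther back than shut.
Start: joints at [-1.355, 0.351, 1.652, -0, 1.139, -0.085], TCP at [0.163, -0.525, 0.231] pointing down, gripper open.
Joint ranges: [-2.75, 2.75], [-0.79, 2.1], [0.01, 2.65], [-1.57, 4.71], [0.07, 3.14], [-2.87, 2.87]. Speed limits (rad/s): [2.22, 2.22, 2.79, 3.14, 3.14, 3.14].

### API

Orientations are given as [roll, pitch, yaw] about the fixed x, y, z axes, in that order (R = Rz(yaw) Ry(pitch) Rx(roll)).
In Python, from workcell import get_state, capture, job_done, boxes_of, outline_of gives the robot as it stands. The module is installed in compiled form; this text tells all that it offers.
- The arm moves only by the tool play_rows, never from a script. Its argument "targets" is a list that holds one entry, the list of rows, each a list of 5 numbers: the opening, from -1 (shut) to 1 (fully open), then the shift along the tool's x, y, z in m, then the turn about the tool's z in rad. In form: [[[jaw, dx, dy, dz, roll], ...]]. A call has 1 to 12 rows; each row shifts and turns the commanded pose from where the row before left it, along the tool's axes as they then stand; what a row does not reach is not made up. A row lasts 1/10 s, in which the tool goes at most 50 mm and 8.59 degrees, less where a joint would pass 70% of its speed; a pose out of reach is approached as far as the arm can. A call is refused whole if a number of a shift passes 0.05 or a number of a turn 0.15, either way. A call with a gripper value outside its range is refused whole. The fingers move at their own pace and stop on an object; the grip force is fixed at half the most. Time passes only in rows, so rows that do not move let the fingers close. It gives the time, the measured TCP pose, the force, the opening and the grip force at its end, in the units of the state.
- get_state(): the state, without advancing time (a new reading comes with each control period).
- capture(name): name is "scene" or "side" or "wrist"; returns a dict with "color" (420x560x3 uint8, red, green, blue), "fx", "fy", "cx", "cy" (pixels), "world_to_cam" (4x4, takes a point from world to camera coordinates). Camera axes: x right, y up, looking along -z (the intrinsics and any distortion apply to the point x, -y, -z); pixel columns grow to the right and rows downward; lengths in m; the calibration is good to about 2 mm. A picture is of the moment at which its call begins. There is no depth.
- job_done(): hands the job in; it is judged then, once.
Trained networks look in a picture, given as the dict that the camera call returned (one of the last four; its "shot" number tells which), for a name from the list of things; names that differ only in an ending like _2 or _b are one class to them, and where a whole thing is asked for, a point or a joint stands for the part that bears it (a point fixed in the world has none). Each returns a list of dicts, best first, with "confidence" (0 to 1); they miss things now and then, are a little off and sometimes report something else, mostly with a low value. They report only what shows in the picture. A call takes as long as a camera call.
- boxes_of(picture, label): "at" ([row, column] in pixels, amid what is visible of it).
- outline_of(picture, label): "region" (420x560 bool, what is visible of it) and "at" ([row, column] in pixels, amid what is visible of it).
The state is a dict: "clock": time; "joints": joint angles; "qvel": joint speeds; "tau": joint torques, N m; "ee_pos": TCP position; "tool_rot": TCP orientation; "wrist_force": force on the tool from outside, world axes, zero at the start; "moment": the same for the moment, N m; "width": finger opening in m; "grasp_force": force on a finger pad.
Only numpy, scipy, OpenCV 4.12 (cv2) and the standard library are available. Lean on these libraries where they do the work, as an engineer would, in place of code of your own. Each camera call takes 0.05 s, during which the arm holds its last target. There are 200 camera calls.

### The job

Lift the handled cap by its red knob out of the blue bin, leaving the rubber bung in the bin, and set it on the test cell, feeling for the position where its three pins drop through the gaps of the collar. Then let go of the knob and, by the long black handle and not by the knob, drive the cap round clockwise (seen from above) until the ramps have cammed it fully tight against its stop. Leave the jars and the wash bottle where they are.

Things in the scene. Friction and masses are not known exactly. Their poses are not given: they have to be found in the camera images.
- cap: Loose aluminium cap, 0.3 to 0.4 kg: a plug 80 mm in diameter, 34 mm high (bottom edge chamfered, top 6 mm widened to an 88 mm rim). Origin at the centre of its underside, z up. Its long handle sticks out along its +x. At the start it stands on its underside in the bin.
- pin (a point): Outer tip of one of the cap's three radial steel pins: 52 mm from the cap's axis along the cap's +x (below the handle), 8 mm above the cap's underside. The other two are at 120 and 240 degrees from it. Each pin is round, 8 mm thick, and stands 12 mm out of the plug.
- cap_knob: The cap's red knob, fixed to it: a bar 50 mm long along the cap's x, 14 mm wide in y, 32 mm high; origin at the centre of its foot, on the cap's axis, on its top face (34 mm above the cap's underside). Only for lifting, setting down and feeling for the gaps: touching it while the seal is pressed in by more than 2.5 mm is a fault.
- handle (a point): Middle of the black round grip of the cap's handle: 110 mm from the cap's axis along the cap's x, 42 mm above its underside. The grip is 22 mm thick and runs from 61 to 141 mm from the axis. Turning the cap tight takes up to about 15 N here; at the solid stop the force rises steeply.
- cell: Fixed test cell: 150 x 150 x 12 mm base plate with a round grey body and a steel collar (126 mm outside diameter) on top; origin at the centre of the plate's underside, on the cell's axis, z up. How the collar is turned on it is not reported: one gap's centre lies between the cell's x axis and 40 degrees clockwise of it (seen from above), the others 120 degrees apart.
- collar_top (a point): Centre of the collar's mouth, 82 mm above the bench. Three inward hooks (inner radius 43 mm, level tops at this height) leave three gaps 17 to 20 mm wide, 120 degrees apart. With its pins on the hooks' tops the cap's underside is 4 mm below this point; with the pins in the gaps the cap drops 18 mm more, onto the seal.
- ramp_end (a point): Point on the cell's axis at the height of the cap's underside when tight, 56 mm above the bench. The hooks' undersides are ramps: turned clockwise from the gaps, the pins are cammed down 4 mm within about 60 degrees, then run level to a solid stop about 70 degrees from the gap. They hold by friction when released. Anticlockwise they meet a stop at once.
- seal (a joint): Travel of the spring-loaded rubber seal disc in the cell, in m: 0 when free (its top 60 mm above the bench), growing as the cap presses it down; 0.004 when the cap is cammed fully tight, at most 0.006. The spring takes 4 N to start and 5 N more for every mm, so feel for the gaps with about 4 to 6 N.
- bin: Fixed open blue bin, outside 232 x 152 x 40 mm, walls and floor 5 mm, long side along its x; origin at the centre of its underside.
- bung: Dark red rubber bung, 41 mm wide, 28 mm high, loose in the bin beside the cap's handle; origin at the centre of its underside. Stays in the bin.
- jar_red: Sample jar with red lid, 54 mm wide, 70 mm high, origin at the centre of its underside. Bystander, to be left alone.
- jar_green: Sample jar with green lid, 54 mm wide, 70 mm high, origin at the centre of its underside. Bystander, to be left alone.
- wash_bottle: White wash bottle with red cap and bent spout, 211 mm high, origin at its underside. Bystander, to be left alone.

How it is judged:
By the outcome, as a careful person would: the job done as asked, in the order asked, and still so for the second after the job is handed in, with the robot touching nothing.
It also fails if it takes over 69 s, if anything falls off the work surface, if the arm or the gripper's body presses on something with over 40 N, if the wrist force passes 120 N, or if a joint passes its speed limit or range.

## Working session

There is one attempt and no reset: what is moved stays moved. The work goes in short steps, Python scripts to look and compute and a tool call to move; the robot and the scene stay as the last step left them, time stands still between calls to the robot, and variables do not carry over. Pictures are saved under pics/ and viewed, at most 10 in all, crops included, and the job is handed in when it is done.

Besides the shell and the picture viewer there is one more tool, called after "Emit:" by a JSON object that holds its "fn" and its "kwargs". play_rows: Moves the arm, as the interface text tells. Its arguments: {"type":"object","properties":{"targets":{"type":"array","items":{"type":"array","items":{"type":"array","items":{"type":"number"}}}}},"required":["targets"]}

```bash
mkdir -p pics; cat > h.py <<'E'
import numpy as np, cv2
from workcell import get_state, capture, job_done, boxes_of, outline_of
def ray(p,at):
    T=np.array(p["world_to_cam"]);r,c=at
    d=np.array([(c-p["cx"])/p["fx"],-(r-p["cy"])/p["fy"],-1.])
    R=T[:3,:3];o=-R.T@T[:3,3];return o,R.T@d
def atz(p,at,z):
    o,d=ray(p,at);return o+d*(z-o[2])/d[2]
def proj(p,X):
    T=np.array(p["world_to_cam"]);x=T[:3,:3]@np.array(X)+T[:3,3]
    return np.array([p["cy"]-p["fy"]*x[1]/-x[2],p["cx"]+p["fx"]*x[0]/-x[2]])
def save(p,n): cv2.imwrite("pics/"+n,p["color"][:,:,::-1])
E
python3 - <<'E'
from h import *
ims=[]
for n in["scene","side","wrist"]:
    p=capture(n);ims.append(p["color"])
    print(n,[k for k in p],np.round(ray(p,(210,280))[0],3),p["fx"],p.get("distortion"))
    for l in["cap","cap_knob","handle","cell","bin","bung","jar_red","jar_green","wash_bottle"]:
        b=boxes_of(p,l)[:2]
        print(l,[(np.round(x["at"],1).tolist(),round(x["confidence"],2)) for x in b])
    save(p,n+"0.png")
cv2.imwrite("pics/a.png",np.vstack([ims[0]])[:,:,::-1])
print(get_state())
E
```

```text
scene ['color', 'fx', 'fy', 'cx', 'cy', 'world_to_cam', 'shot'] [ 0.109 -0.358  0.528] 392.2930367771112 None
cap [([210.7, 213.3], 0.72), ([270.5, 416.7], 0.35)]
cap_knob [([204.1, 209.4], 0.72)]
handle [([208.9, 212.9], 0.87), ([249.5, 373.5], 0.27)]
cell [([333.5, 326.6], 0.64)]
bin [([196.9, 219.5], 0.81)]
bung [([188.9, 238.4], 0.5)]
jar_red [([271.6, 418.6], 0.96), ([336.0, 323.3], 0.6)]
jar_green [([247.6, 371.4], 0.71)]
wash_bottle [([195.5, 312.8], 0.86)]
side ['color', 'fx', 'fy', 'cx', 'cy', 'world_to_cam', 'shot'] [-0.178  0.271  0.438] 383.3724239442534 None
cap [([247.3, 175.4], 0.96), ([194.9, 349.0], 0.28)]
cap_knob [([239.6, 172.9], 0.68)]
handle []
cell [([260.9, 355.1], 0.92), ([265.2, 184.4], 0.67)]
bin []
bung [([228.8, 157.2], 0.59)]
jar_red [([194.1, 348.4], 0.52)]
jar_green [([198.6, 322.0], 0.87)]
wash_bottle [([181.1, 246.3], 0.8)]
wrist ['color', 'fx', 'fy', 'cx', 'cy', 'world_to_cam', 'shot'] [ 0.237 -0.504  0.374] 324.48014130511734 None
cap []
cap_knob []
handle []
cell []
bin []
bung []
jar_red []
jar_green []
wash_bottle []
{'clock': 1.5, 'joints': array([-1.35459215e+00,  3.50692772e-01,  1.65176739e+00,  2.48683116e-05,
        1.13915020e+00, -8.45809427e-02]), 'qvel': array([-0.00011856, -0.00014815,  0.00097677,  0.00030933, -0.00020568,
       -0.00180985]), 'tau': array([-1.31496058e-04, -5.06027198e+01, -2.91644776e+01, -9.49439482e-05,
        7.18947649e-04, -7.46683099e-06]), 'ee_pos': array([ 0.16298641, -0.52528412,  0.23130593]), 'tool_rot': array([-3.14157692e+00, -2.40023739e-05,  3.00774712e-01]), 'wrist_force': array([-0.35062656,  0.20612569,  0.76645955]), 'moment': array([ 0.02321564, -0.04053852,  0.01948582]), 'grasp_force': 0.0, 'width': 0.08519378669476028}
```

View pics/scene0.png

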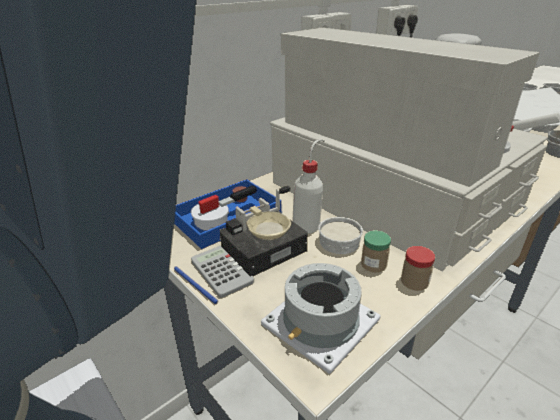

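View pics/side0.png

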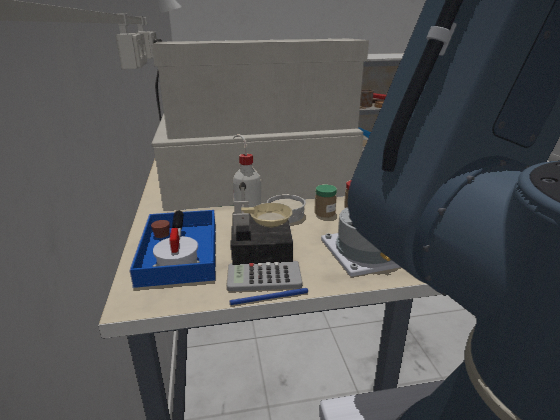

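The scene view shows the cap in the blue bin (knob at 204,209; handle pointing toward about 190,245), the bung beside the handle, and the cell at about (300,322) with its jars to the right. The side view shows the bin at the left (knob 240,173), with the scale between bin and cell.

```bash
python3 - <<'E'
from h import *
ps={n:capture(n) for n in["scene","side"]}
s=ps["scene"];d=ps["side"]
def tri(a,b):
    o1,d1=ray(s,a);o2,d2=ray(d,b);M=np.array([d1,-d2]).T
    t=np.linalg.lstsq(M,o2-o1,rcond=None)[0];x,y=o1+d1*t[0],o2+d2*t[1]
    return np.round((x+y)/2,3),round(np.linalg.norm(x-y),3)
print("knob",tri((204.1,209.4),(239.6,172.9)),atz(s,(204.1,209.4),.055),atz(d,(239.6,172.9),.055))
print("bung",tri((188.9,238.4),(228.8,157.2)))
print("bottle",tri((166,310),(159,246)), "jg",tri((239,377),(190,326)))
print("jr",atz(s,(256,420),.07))
print("scale hook",tri((190,285),(222,0+243)))
print("handle",atz(s,(190,248),.047),atz(d,(213,179),.047))
print("cell plate corners",[np.round(atz(s,c,.012)[:2],3) for c in[(322,264),(314,378),(361,326),(280,310)]])
print("bin corners",[np.round(atz(s,c,.04)[:2],3) for c in[(208,176),(184,250),(230,196)]],[np.round(atz(d,c,.04)[:2],3) for c in[(215,140),(213,216),(266,135),(265,214)]])
for n,p in ps.items():
    r=outline_of(p,"cell");
    if r:
        m=r[0]["region"];print(n,r[0]["confidence"],np.argwhere(m).min(0),np.argwhere(m).max(0))
E
```

```text
knob (array([0.51 , 0.359, 0.053]), np.float64(0.001)) [0.50824939 0.35551844 0.055     ] [0.50747094 0.35877442 0.055     ]
bung (array([0.628, 0.406, 0.026]), np.float64(0.011))
bottle (array([0.676, 0.191, 0.157]), np.float64(0.001)) jg (array([ 0.671, -0.005,  0.065]), np.float64(0.003))
jr [ 0.68175327 -0.094265    0.07      ]
scale hook (array([0.616, 0.219, 0.065]), np.float64(0.076))
handle [0.62680498 0.36077259 0.047     ] [0.64450553 0.35419196 0.047     ]
cell plate corners [array([0.397, 0.019]), array([ 0.557, -0.101]), array([ 0.418, -0.106]), array([0.531, 0.041])]
bin corners [array([0.451, 0.417]), array([0.659, 0.394]), array([0.438, 0.303])] [array([0.666, 0.445]), array([0.642, 0.27 ]), array([0.449, 0.425]), array([0.424, 0.282])]
scene 0.62 [282 261] [372 379]
side 0.72 [233 321] [276 399]
```

Emit:
{"fn": "play_rows", "kwargs": {"targets": [[[1,0.031,-0.033,0,0],[1,0.031,-0.033,0,0],[1,0.031,-0.033,0,0],[1,0.031,-0.033,0,0],[1,0.031,-0.033,0,0],[1,0.031,-0.033,0,0],[1,0.031,-0.033,0,0],[1,0.031,-0.033,0,0],[1,0.031,-0.033,0,0],[1,0.031,-0.033,0,0],[1,0.031,-0.033,0,0],[1,0.029,-0.03,0,0]]]}}

```text
clock: 2.9
ee_pos: [0.4005, -0.0383, 0.2316]
tool_rot: [3.141, -0.001, 0.301]
wrist_force: [-0.2, -0.6, -0.2]
width: 0.0855
grasp_force: 0.0
```

```bash
python3 - <<'E'
from h import *
st=get_state();print(st["clock"],st["ee_pos"],st["tool_rot"],st["joints"])
p=capture("wrist");o,d=ray(p,(210,280));print(o,d,atz(p,(210,280),.082))
save(p,"w1.png")
E
```

```text
2.9 [ 0.40049817 -0.03830891  0.23158681] [ 3.14116418e+00 -7.19687996e-04  3.01239691e-01] [-2.11186102e-01  7.48462585e-02  2.00292824e+00 -2.35496655e-05
  1.06298083e+00  1.05838213e+00]
[ 0.47409907 -0.01661894  0.37419576] [-0.29527822 -0.08690357 -0.95149255] [ 0.38342149 -0.04330633  0.082     ]
```

View pics/w1.png

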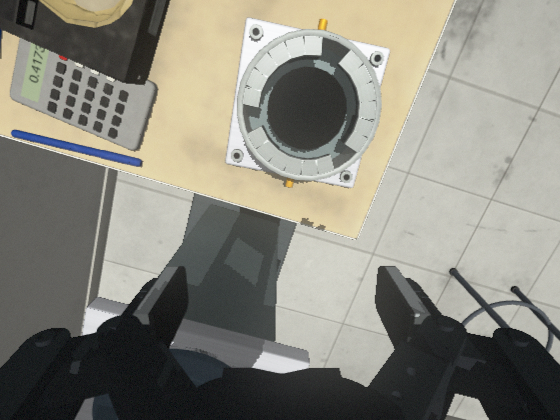

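The wrist view looks down on the cell: plate bolts at (32,256), (58,377), (155,237), (177,347), and dark gaps in the collar near (48,335), (152,345), (118,250). I'll rectify it at the collar's height.

```bash
python3 - <<'E'
from h import *
p=capture("wrist")
B=np.array([atz(p,c,.014)[:2] for c in[(32,256),(58,377),(177,347),(155,237)]])
c=B.mean(0);print(B.round(4),c.round(4))
e=B[0]-B[3];print("edges",[np.degrees(np.arctan2(*(B[i]-B[j])[::-1])).round(2) for i,j in[(0,3),(1,2),(0,1),(3,2)]])
# rectify at .082: 600px =0.15m, x up, y left
S=4000;N=600
uv=np.array([[(proj(p,(c[0]+(N/2-i)/S,c[1]+(N/2-j)/S,.082))) for j in range(N)] for i in range(N)]).astype(np.float32)
im=cv2.remap(p["color"],uv[...,1].copy(),uv[...,0].copy(),cv2.INTER_CUBIC)
g=im.copy()
for r in(43,63): cv2.circle(g,(300,300),int(r/1000*S),(255,0,0),1)
cv2.imwrite("pics/rect.png",g[:,:,::-1]); np.save("rect.npy",im);np.save("c.npy",c)
E
```

```text
[[ 0.5351  0.0324]
 [ 0.5488 -0.0916]
 [ 0.4244 -0.1062]
 [ 0.4114  0.0189]] [ 0.4799 -0.0367]
edges [np.float64(6.22), np.float64(6.7), np.float64(96.33), np.float64(95.93)]
```

View pics/rect.png

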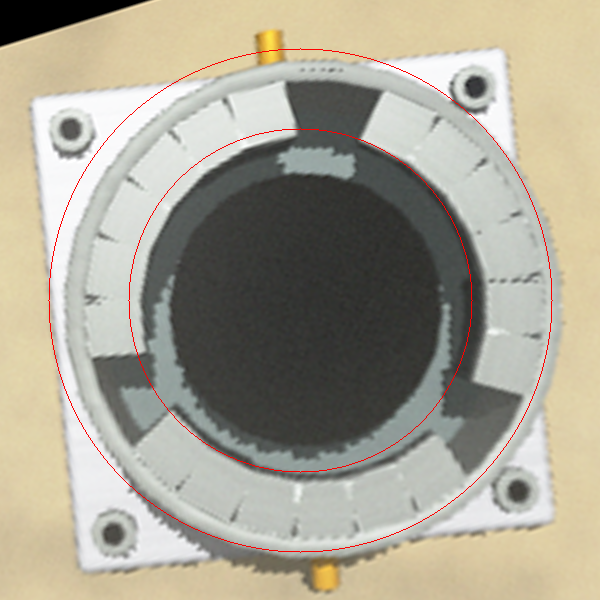

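The rectified view shows the collar centred at px (314,306) rather than the plate guess. That puts the cell axis near (0.478, -0.040), with gaps at about -5°, 115° and -125° in world. Next is the cap.

Emit:
{"fn": "play_rows", "kwargs": {"targets": [[[1,0.0174,-0.0434,0,0],[1,0.0174,-0.0434,0,0],[1,0.0174,-0.0434,0,0],[1,0.0174,-0.0434,0,0],[1,0.0174,-0.0434,0,0],[1,0.0174,-0.0434,0,0],[1,0.0174,-0.0434,0,0],[1,0.0174,-0.0434,0,0],[1,0,0,0,0]]]}}

```text
clock: 3.9
ee_pos: [0.4302, 0.3359, 0.231]
tool_rot: [-3.141, -0.001, 0.304]
wrist_force: [0.1, -1.6, -0.3]
width: 0.0855
grasp_force: 0.0
```

```bash
python3 - <<'E'
from h import *
st=get_state();print(st["clock"],st["ee_pos"],st["tool_rot"],st["joints"])
p=capture("wrist")
for l in["cap","cap_knob","handle","bung"]:
    for r in outline_of(p,l)[:1]:
        m=r["region"];yx=np.argwhere(m);print(l,r["confidence"],r["at"],yx.min(0),yx.max(0),m.sum())
        z={"cap":.036,"cap_knob":.071,"handle":.047,"bung":.02}[l]
        P=np.array([atz(p,q,z)[:2] for q in yx[::5]]);e=np.linalg.eigh(np.cov(P.T))[1][:,1]
        print("  mean",P.mean(0),"axis",np.degrees(np.arctan2(e[1],e[0])))
save(p,"w2.png")
E
```

```text
3.9 [0.43020263 0.3359248  0.23100691] [-3.14080956e+00 -6.39933527e-04  3.03807057e-01] [5.77376789e-01 3.43034840e-01 1.66354927e+00 6.41236848e-04
 1.13418092e+00 1.84409489e+00]
cap 0.81 [90.8, 292.6] [  0 239] [146 330] 7931
  mean [0.52046784 0.35538397] axis 178.75593465718148
cap_knob 0.83 [97.2, 289.6] [ 72 272] [129 300] 912
  mean [0.50866869 0.35517015] axis -179.80311975881156
handle 0.8 [92.8, 294.6] [  0 238] [146 330] 7823
  mean [0.51971669 0.35542207] axis 178.30425685533098
```

View pics/w2.png

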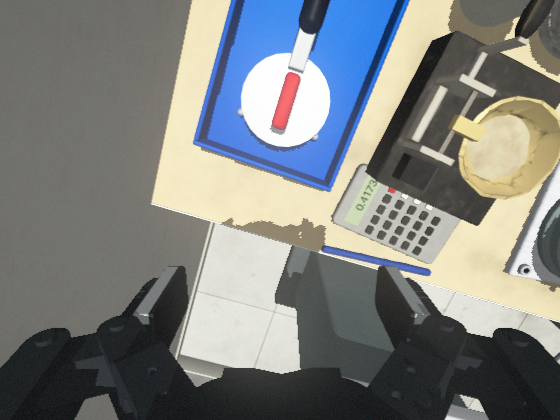

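The wrist view shows the white cap rim centred near (100,286), with the red knob from (73,294) to (128,281). The handle points up the picture, which is about world +x. Refining the rim centre and yaw.

```bash
python3 - <<'E'
from h import *
p=capture("wrist");im=p["color"].astype(int)
red=(im[...,0]>im[...,1]+60)&(im[...,0]>im[...,2]+60)
w=(im.min(2)>150)
m=(w|red);m[:40]=0;m[155:]=0;m[:,:225]=0;m[:,340:]=0
m=cv2.morphologyEx(m.astype(np.uint8),cv2.MORPH_OPEN,cv2.getStructuringElement(2,(25,25)))
c=max(cv2.findContours(m,0,1)[0],key=len)[:,0,:]
P=np.array([atz(p,(y,x),.039)[:2] for x,y in c])
A=np.c_[2*P,np.ones(len(P))];s=np.linalg.lstsq(A,(P**2).sum(1),rcond=None)[0]
print("rim c",s[:2],"r",np.sqrt(s[2]+s[:2]@s[:2]),np.std(np.hypot(*(P-s[:2]).T)))
R=np.argwhere(red&(np.indices(red.shape)[0]>60)&(np.indices(red.shape)[0]<140)&(np.indices(red.shape)[1]>260)&(np.indices(red.shape)[1]<310))
Q=np.array([atz(p,q,.067)[:2] for q in R]);e=np.linalg.eigh(np.cov(Q.T))[1][:,1]
print("knob",Q.mean(0),np.degrees(np.arctan2(e[1],e[0])))
H=np.array([atz(p,q,.047)[:2] for q in[(12,313),(28,308),(5,314)]]);print([np.degrees(np.arctan2(*(h-s[:2])[::-1])) for h in H])
d=capture("side");print("furn front z0",[atz(d,q,0) for q in[(205,225),(200,300)]])
E
```

```text
rim c [0.50799211 0.35626397] r 0.03697819946688229 0.010441916136700424
knob [0.50897275 0.35566811] 179.48020859112572
[np.float64(-5.12294349043674), np.float64(-5.963880927196535), np.float64(-4.187588406577179)]
furn front z0 [array([0.76904947, 0.24395989, 0.        ]), array([0.76093302, 0.03810253, 0.        ])]
```

Emit:
{"fn": "play_rows", "kwargs": {"targets": [[[1,0,0,0,-0.149],[1,0,0,0,-0.149],[1,0,0,0,-0.149],[1,0,0,0,-0.149],[1,0,0,0,-0.149],[1,0,0,0,-0.149],[1,0,0,0,-0.149],[1,0,0,0,-0.149],[1,0,0,0,-0.149],[1,0,0,0,-0.149],[1,0,0,0,-0.149],[1,0,0,0,-0.149]]]}}

```text
clock: 5.45
ee_pos: [0.4302, 0.3318, 0.2315]
tool_rot: [3.141, 0.0, 2.094]
wrist_force: [1.1, -0.6, 0.1]
width: 0.0852
grasp_force: 0.0
```

Emit:
{"fn": "play_rows", "kwargs": {"targets": [[[1,0,0,0,-0.15],[1,0,0,0,-0.15],[1,0,0,0,-0.15],[1,0,0,0,-0.15],[1,0,0,0,-0.15],[1,0,0,0,-0.15],[1,0,0,0,-0.15]]]}}

```text
clock: 6.15
ee_pos: [0.4302, 0.3318, 0.2315]
tool_rot: [3.141, 0.0, -3.139]
wrist_force: [-0.3, 0.5, 0.1]
width: 0.0851
grasp_force: 0.0
```

Emit:
{"fn": "play_rows", "kwargs": {"targets": [[[1,-0.039,0.012,0,0.02],[1,-0.039,0.012,0,0.02],[1,0,0,0.04,0],[1,0,0,0.04,0],[1,0,0,0.04,0],[1,0,0,0.03,0],[1,0,0,0.0,0],[1,0,0,0.02,0],[1,0,0,0.018,0],[1,0,0,0,0]]]}}

```text
clock: 7.15
ee_pos: [0.5081, 0.3549, 0.0433]
tool_rot: [-3.141, -0.001, 3.098]
wrist_force: [-0.3, 0.1, 0.3]
width: 0.0851
grasp_force: 0.0
```

```bash
python3 - <<'E'
from h import *
st=get_state();print(st["ee_pos"],st["tool_rot"],st["joints"])
s=capture("scene");d=capture("side")
cv2.imwrite("pics/g.png",np.hstack([cv2.resize(s["color"][150:260,140:290],(400,293)),cv2.resize(d["color"][170:280,110:260],(400,293))])[:,:,::-1])
E
```

```text
[0.50814447 0.35494992 0.04325785] [-3.14085747e+00 -1.15620543e-03  3.09826167e+00] [ 5.34636257e-01  7.09117238e-01  1.58530921e+00  2.11741878e-05
  8.48536264e-01 -9.92843516e-01]
```

View pics/g.png

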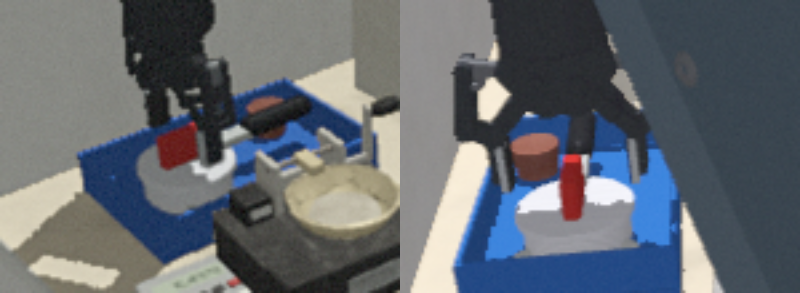

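The fingers straddle the red knob (scene crop 175,145; side crop 572,185), centred on it. Closing.

Emit:
{"fn": "play_rows", "kwargs": {"targets": [[[-1,0,0,0,0],[-1,0,0,0,0],[-1,0,0,0,0],[-1,0,0,0,0],[-1,0,0,0,0],[-1,0,0,0,0],[-1,0,0,0,0],[-1,0,0,0,0]]]}}

```text
clock: 8.05
ee_pos: [0.5084, 0.3557, 0.0434]
tool_rot: [3.141, 0.0, 3.099]
wrist_force: [0.4, 1.4, 1.9]
width: 0.013
grasp_force: 62.3
```

Emit:
{"fn": "play_rows", "kwargs": {"targets": [[[-1,0,0,-0.01,0],[-1,0,0,-0.02,0],[-1,0,0,-0.03,0],[-1,0,0,-0.03,0],[-1,0,0,-0.03,0],[-1,0,0,-0.03,0],[-1,0.03,0,0,0],[-1,0.035,0,0,0],[-1,0.035,0,0,0],[-1,0,0,0,0],[-1,0,0,0,0]]]}}

```text
clock: 9.15
ee_pos: [0.408, 0.3598, 0.1937]
tool_rot: [-3.141, 0.0, 3.1]
wrist_force: [0.2, 0.2, -2.8]
width: 0.013
grasp_force: 61.4
```

```bash
python3 - <<'E'
from h import *
s=capture("scene");d=capture("side")
print(get_state()["ee_pos"],get_state()["wrist_force"])
cv2.imwrite("pics/l.png",np.hstack([cv2.resize(s["color"][90:260,100:330],(400,296)),cv2.resize(d["color"][110:280,90:320],(400,296))])[:,:,::-1])
E
```

```text
[0.40898678 0.359756   0.19349393] [ 0.12132181 -0.86541215 -4.40324864]
```

View pics/l.png

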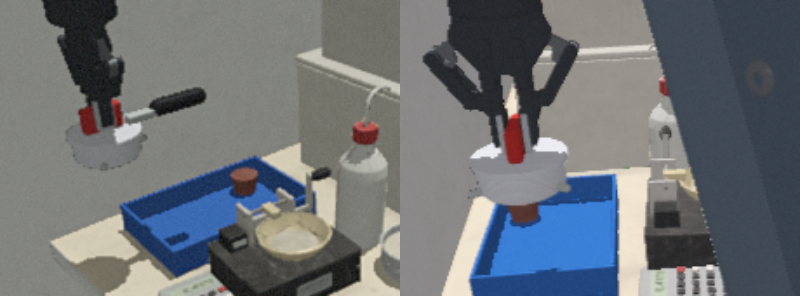

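The cap is up on its knob with the handle clear, and the bung is still in the bin (scene crop 243,182). Carrying it over the cell.

Emit:
{"fn": "play_rows", "kwargs": {"targets": [[[-1,0,-0.0397,0,0],[-1,0,-0.0397,0,0],[-1,0,-0.0397,0,0],[-1,0,-0.0397,0,0],[-1,0,-0.0397,0,0],[-1,-0.0171,-0.0397,0,0],[-1,-0.0171,-0.0397,0,0],[-1,-0.0171,-0.0397,0,0],[-1,-0.0171,-0.0397,0,0],[-1,-0.0171,-0.0397,0,0],[-1,0,0,0,0.049],[-1,0,0,0,0]]]}}

```text
clock: 10.45
ee_pos: [0.4773, -0.042, 0.193]
tool_rot: [3.142, -0.0, 3.046]
wrist_force: [-0.5, 0.0, -3.7]
width: 0.0129
grasp_force: 61.8
```

```bash
python3 - <<'E'
from h import *
s=capture("scene");d=capture("wrist")
st=get_state();print(st["ee_pos"],st["tool_rot"],st["wrist_force"],st["joints"])
cv2.imwrite("pics/o.png",np.hstack([cv2.resize(s["color"][170:390,230:430],(400,440)),cv2.resize(d["color"],(400,300))[:,:] if 0 else cv2.copyMakeBorder(cv2.resize(d["color"],(400,300)),0,140,0,0,0)])[:,:,::-1])
E
```

```text
[ 0.47682941 -0.0405242   0.19313862] [ 3.14148152e+00 -4.96187747e-04  3.05063911e+00] [-0.08852896  0.14254532 -4.24944197] [-1.82141924e-01  2.69392143e-01  1.87102806e+00  7.77475277e-05
  1.00167670e+00 -1.66202660e+00]
```

View pics/o.png

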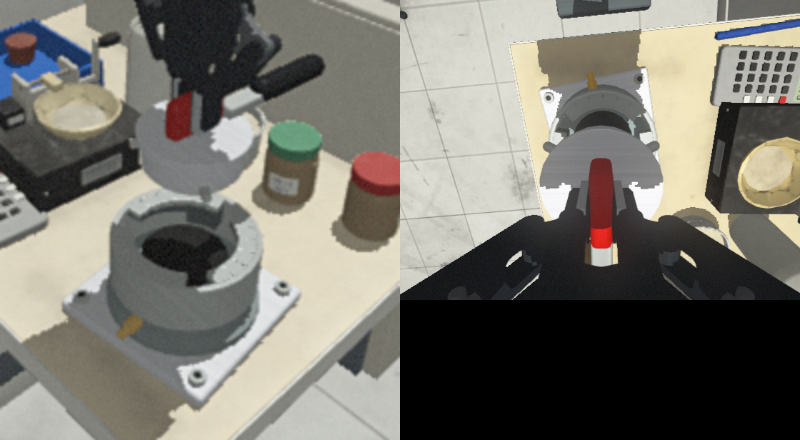

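The cap hangs centred over the cell. Gaps are visible in the collar, and the handle points between the jars' line and +x, well above them. Lowering it.

Emit:
{"fn": "play_rows", "kwargs": {"targets": [[[-1,-0.0014,0,0.02,0],[-1,0,0,0.025,0],[-1,0,0,0.02,0],[-1,0,0,0.003,0],[-1,0,0,0.0,0],[-1,0,0,0.003,0],[-1,0,0,0.002,0],[-1,0,0,0.0,0]]]}}

```text
clock: 11.35
ee_pos: [0.4784, -0.0406, 0.1206]
tool_rot: [-3.142, 0.001, 3.05]
wrist_force: [-0.4, 0.3, -2.5]
width: 0.0129
grasp_force: 61.6
```

Emit:
{"fn": "play_rows", "kwargs": {"targets": [[[-1,0,0,0.001,0],[-1,0,0,0.001,0],[-1,0,0,0.001,0],[-1,0,0,0.0,0]]]}}

```text
clock: 11.75
ee_pos: [0.4782, -0.0406, 0.1172]
tool_rot: [3.142, -0.0, 3.05]
wrist_force: [-0.2, 1.4, -3.8]
width: 0.0133
grasp_force: 61.6
```

Emit:
{"fn": "play_rows", "kwargs": {"targets": [[[-1,0,0,0.001,0],[-1,0,0,0.001,0],[-1,0,0,0.001,0],[-1,0,0,0.0,0]]]}}

```text
clock: 12.15
ee_pos: [0.4782, -0.0406, 0.1141]
tool_rot: [3.142, -0.0, 3.05]
wrist_force: [0.1, 0.2, -3.6]
width: 0.0132
grasp_force: 61.6
```

No contact below the hook-top height (.116), so the pins are in the gaps. Going on down.

Emit:
{"fn": "play_rows", "kwargs": {"targets": [[[-1,0,0,0.003,0],[-1,0,0,0.003,0],[-1,0,0,0.003,0],[-1,0,0,0.002,0],[-1,0,0,0.002,0],[-1,0,0,0.001,0],[-1,0,0,0.0,0]]]}}

```text
clock: 12.85
ee_pos: [0.4782, -0.0406, 0.1001]
tool_rot: [3.142, -0.0, 3.05]
wrist_force: [-0.6, -0.4, -3.9]
width: 0.0128
grasp_force: 61.6
```

Emit:
{"fn": "play_rows", "kwargs": {"targets": [[[-1,0,0,0.001,0],[-1,0,0,0.001,0],[-1,0,0,0.0,0]]]}}

```text
clock: 13.15
ee_pos: [0.4783, -0.0406, 0.0984]
tool_rot: [3.142, 0.0, 3.05]
wrist_force: [-0.2, -0.0, -2.0]
width: 0.0128
grasp_force: 62.3
```

The cap is resting on the seal at exactly the expected height. Letting go of the knob, rising and moving out over the handle.

Emit:
{"fn": "play_rows", "kwargs": {"targets": [[[1,0,0,0,0],[1,0,0,0,0],[1,0,0,0,0],[1,0,0,0,0],[1,0,0,-0.02,0],[1,0,0,-0.03,0],[1,0,0,-0.02,0],[-0.2,-0.04,0,0,0],[-0.2,-0.04,0,0,0],[-0.2,-0.03,0,0,0],[-0.2,0,0,0,0]]]}}

```text
clock: 14.25
ee_pos: [0.5903, -0.0511, 0.1681]
tool_rot: [-3.142, 0.002, 3.05]
wrist_force: [-0.5, 0.1, 0.6]
width: 0.0342
grasp_force: 0.0
```

```bash
python3 - <<'E'
from h import *
s=capture("scene");d=capture("wrist")
st=get_state();print(st["ee_pos"],st["tool_rot"],st["wrist_force"],st["width"])
cv2.imwrite("pics/q.png",np.hstack([cv2.resize(s["color"][170:390,230:430],(400,440)),cv2.copyMakeBorder(cv2.resize(d["color"],(400,300)),0,140,0,0,0)])[:,:,::-1])
E
```

```text
[ 0.58740847 -0.05061397  0.16775058] [ 3.14153834e+00 -1.11523278e-03  3.04988345e+00] [-1.34698535 -0.04854071 -0.58964834] 0.03457291640234108
```

View pics/q.png

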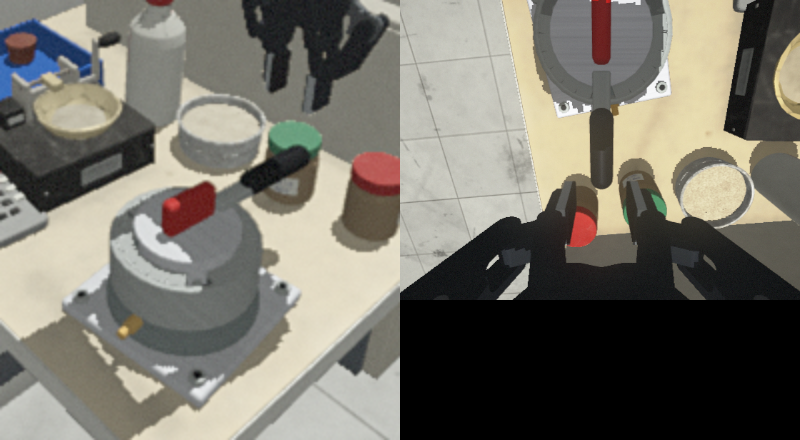

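The cap is seated in the collar and the knob is free. The handle lies centred between the fingers (wrist crop x≈600, fingers at 565/635). Going down over the handle.

Emit:
{"fn": "play_rows", "kwargs": {"targets": [[[-0.2,0,0,0.03,0],[-0.2,0,0,0.02,0],[-0.2,0,0,0.015,0],[-0.2,0,0,0.01,0],[-0.2,0,0,0.008,0],[-0.2,0,0,0,0]]]}}

```text
clock: 14.95
ee_pos: [0.5874, -0.0506, 0.0848]
tool_rot: [3.142, -0.001, 3.05]
wrist_force: [-0.2, 0.4, 0.2]
width: 0.034
grasp_force: 0.0
```

Emit:
{"fn": "play_rows", "kwargs": {"targets": [[[-0.2,0.0005,-0.011,0,0.1],[-0.2,0.0005,-0.011,0,0.1],[-0.2,0.0005,-0.011,0,0.1],[-0.2,0,0,0,0]]]}}

```text
clock: 15.35
ee_pos: [0.5802, -0.0836, 0.0861]
tool_rot: [3.141, 0.001, 2.747]
wrist_force: [0.1, -0.1, 0.2]
width: 0.0344
grasp_force: 0.0
```

Emit:
{"fn": "play_rows", "kwargs": {"targets": [[[-0.2,0.0005,-0.011,0,0.1],[-0.2,0.0005,-0.011,0,0.1],[-0.2,0.0005,-0.011,0,0.1],[-0.2,0,0,0,0]]]}}

```text
clock: 15.75
ee_pos: [0.5631, -0.1113, 0.0857]
tool_rot: [3.141, 0.0, 2.45]
wrist_force: [0.3, -0.1, 1.0]
width: 0.0343
grasp_force: 0.0
```

```bash
python3 - <<'E'
from h import *
s=capture("scene")
st=get_state();print(st["ee_pos"],st["tool_rot"],st["wrist_force"],st["width"])
cv2.imwrite("pics/r.png",cv2.resize(s["color"][170:390,230:430],(400,440))[:,:,::-1])
E
```

```text
[ 0.56344901 -0.11087358  0.08576857] [3.14131190e+00 5.88825202e-04 2.45352679e+00] [-0.47705409  0.73321444 -0.13127555] 0.0340686185925854
```

View pics/r.png

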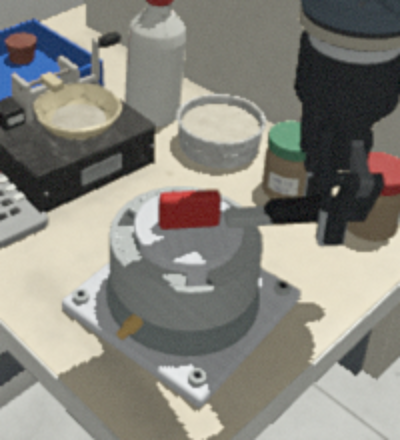

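The handle turns with the fingers (knob now at about 190,210), roughly 31° so far. Continuing, while watching the force.

Emit:
{"fn": "play_rows", "kwargs": {"targets": [[[-0.2,0.0005,-0.011,0,0.1],[-0.2,0.0005,-0.011,0.001,0.1],[-0.2,0,0,0,0]]]}}

```text
clock: 16.1
ee_pos: [0.5475, -0.1263, 0.0844]
tool_rot: [-3.142, -0.0, 2.252]
wrist_force: [0.5, 0.1, 0.3]
width: 0.0343
grasp_force: 0.0
```

Emit:
{"fn": "play_rows", "kwargs": {"targets": [[[-0.2,0.0005,-0.011,0,0.1],[-0.2,0.0005,-0.011,0.001,0.1],[-0.2,0,0,0,0]]]}}

```text
clock: 16.4
ee_pos: [0.5293, -0.1383, 0.0834]
tool_rot: [3.142, -0.0, 2.053]
wrist_force: [0.4, -0.6, -0.2]
width: 0.0344
grasp_force: 0.0
```

```bash
python3 - <<'E'
from h import *
p=capture("scene");st=get_state();print(st["ee_pos"],st["wrist_force"],st["moment"],st["qvel"].round(3))
for l in["cap_knob","handle","cap"]:
    r=outline_of(p,l)[:1]
    for x in r: print(l,x["confidence"],x["at"])
im=p["color"].astype(int);red=(im[...,0]>im[...,1]+60)&(im[...,0]>im[...,2]+60);red[:240]=0;red[330:]=0;red[:,:290]=0;red[:,350:]=0
R=np.argwhere(red);print(len(R),R.min(0),R.max(0))
c=(.4783,-.0403)
for ub in(.06,.057):
  best=[]
  for a in range(-100,10,2):
    ca,sa=np.cos(np.radians(a)),np.sin(np.radians(a));pts=[]
    for x in(-.025,.025):
      for y in(-.007,.007):
        for z in(.034,.066): pts.append(proj(p,(c[0]+ca*x-sa*y,c[1]+sa*x+ca*y,ub+z))[::-1])
    m=np.zeros(red.shape,np.uint8);cv2.fillConvexPoly(m,cv2.convexHull(np.array(pts,np.float32)).astype(int),1)
    best.append(((m&red).sum()/(m|red).sum(),a))
  print(ub,sorted(best)[-4:])
w=capture("wrist")
for l in["handle","cap_knob"]:
    for x in outline_of(w,l)[:1]: print("w",l,x["confidence"],x["at"])
E
```

```text
[ 0.52973693 -0.13835116  0.08359031] [-0.93563689  1.1717664   0.46641339] [-0.00139276  0.00245153 -0.02580623] [ 0.004  0.004 -0.012 -0.002  0.002 -0.014]
cap_knob 0.56 [274.0, 324.8]
handle 0.77 [288.7, 328.1]
527 [265 309] [287 339]
0.06 [(np.float64(0.7021563342318059), -60), (np.float64(0.7024456521739131), -52), (np.float64(0.7031039136302294), -58), (np.float64(0.7062841530054644), -54)]
0.057 [(np.float64(0.7319444444444444), -56), (np.float64(0.733983286908078), -50), (np.float64(0.7412095639943741), -66), (np.float64(0.7443502824858758), -58)]
w handle 0.93 [76.1, 283.2]
w cap_knob 0.96 [36.5, 280.1]
```

Emit:
{"fn": "play_rows", "kwargs": {"targets": [[[-0.2,0.0002,-0.0055,0,0.05],[-0.2,0.0002,-0.0055,0,0.05],[-0.2,0.0002,-0.0055,0,0.05]]]}}

```text
clock: 17.05
ee_pos: [0.5149, -0.1443, 0.0833]
tool_rot: [3.139, 0.0, 1.899]
wrist_force: [6.3, 7.7, -3.0]
width: 0.0341
grasp_force: 4.5
```

Emit:
{"fn": "play_rows", "kwargs": {"targets": [[[-0.2,0.0001,-0.0033,0,0.03],[-0.2,0.0001,-0.0033,0,0.03]]]}}

```text
clock: 17.25
ee_pos: [0.5087, -0.1463, 0.0835]
tool_rot: [3.139, 0.0, 1.84]
wrist_force: [7.3, 6.2, -3.1]
width: 0.0345
grasp_force: 4.6
```

Emit:
{"fn": "play_rows", "kwargs": {"targets": [[[-0.2,0.0001,-0.0033,0,0.03],[-0.2,0.0001,-0.0033,0,0.03]]]}}

```text
clock: 17.45
ee_pos: [0.5034, -0.1478, 0.0837]
tool_rot: [3.137, 0.001, 1.78]
wrist_force: [15.4, 9.0, -6.6]
width: 0.0342
grasp_force: 8.5
```

Emit:
{"fn": "play_rows", "kwargs": {"targets": [[[-0.2,0,-0.0022,0,0.02],[-0.2,0,-0.0022,0,0.02]]]}}

```text
clock: 17.65
ee_pos: [0.5008, -0.1482, 0.0841]
tool_rot: [3.133, 0.001, 1.74]
wrist_force: [28.1, 18.7, -10.3]
width: 0.0341
grasp_force: 15.9
```

The force rises steeply at about 70° of turn, so the cap is at its stop. Backing off to centre and rising clear.

Emit:
{"fn": "play_rows", "kwargs": {"targets": [[[-0.2,0,0.004,0,0],[-0.2,0,0.005,0,0],[-0.2,0,0,0,0],[-0.2,0,0,0,0]]]}}

```text
clock: 18.05
ee_pos: [0.5056, -0.1476, 0.0832]
tool_rot: [-3.141, -0.0, 1.74]
wrist_force: [0.0, 0.1, 0.1]
width: 0.0345
grasp_force: 0.0
```

Emit:
{"fn": "play_rows", "kwargs": {"targets": [[[-0.2,0,0,-0.02,0],[-0.2,0,0,-0.03,0],[-0.2,0,0,-0.05,0],[-0.2,0,0,-0.05,0],[-0.2,0,0,-0.05,0],[-0.2,0,0,0,0],[-0.2,0,0,0,0]]]}}

```text
clock: 18.75
ee_pos: [0.5057, -0.1478, 0.2839]
tool_rot: [3.14, 0.001, 1.74]
wrist_force: [-0.3, -0.3, -0.5]
width: 0.0342
grasp_force: 0.0
```

```bash
python3 - <<'E'
from h import *
p=capture("scene");st=get_state();print(st["clock"],st["ee_pos"],st["wrist_force"])
im=p["color"].astype(int);red=(im[...,0]>im[...,1]+60)&(im[...,0]>im[...,2]+60);red[:240]=0;red[330:]=0;red[:,:290]=0;red[:,350:]=0
c=(.4783,-.0403)
for ub in(.060,.056):
  b=[]
  for a in range(-100,-40,1):
    ca,sa=np.cos(np.radians(a)),np.sin(np.radians(a))
    pts=[proj(p,(c[0]+ca*x-sa*y,c[1]+sa*x+ca*y,ub+z))[::-1] for x in(-.025,.025) for y in(-.007,.007) for z in(.034,.066)]
    m=np.zeros(red.shape,np.uint8);cv2.fillConvexPoly(m,cv2.convexHull(np.array(pts,np.float32)).astype(int),1)
    b.append((round((m&red).sum()/(m|red).sum(),3),a))
  print(ub,sorted(b)[-4:])
for x in outline_of(p,"handle")[:2]: print(x["confidence"],x["at"])
for a in(-66,-75,-80):
    print(a,proj(p,(c[0]+.11*np.cos(np.radians(a)),c[1]+.11*np.sin(np.radians(a)),.098)))
blk=np.argwhere((im.max(2)<50)&(np.indices(red.shape)[0]>265)&(np.indices(red.shape)[0]<345)&(np.indices(red.shape)[1]>365)&(np.indices(red.shape)[1]<420))
print(len(blk),blk.mean(0) if len(blk) else 0)
E
```

```text
18.8 [ 0.50524224 -0.14756144  0.28257405] [-0.593142   -0.64902984 -0.47080895]
0.06 [(np.float64(0.687), -95), (np.float64(0.687), -87), (np.float64(0.687), -76), (np.float64(0.688), -90)]
0.056 [(np.float64(0.731), -89), (np.float64(0.733), -87), (np.float64(0.733), -86), (np.float64(0.738), -94)]
0.62 [293.2, 330.7]
-66 [299.4270819  393.04199091]
-75 [306.76761794 389.88395939]
-80 [310.67598638 387.29288403]
444 [305.59234234 386.9481982 ]
```

The handle sits at about -75° as predicted, and the knob fits the tight height (56 mm) better than the free one. Handing in.

```bash
python3 -c "
from h import *
print(job_done())"
```

```text
the job is handed in; nothing more can be done
None
```

The job is handed in (about 19 s on the robot's clock, no verdict returned): the cap was lifted by its knob, dropped into the gaps on the first try with no searching needed, and turned clockwise by its handle to the stop (31 N reading, about 70°), then released. The bung was in the bin after the lift, and I never touched the jars or bottle.

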